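# Hang the loaded spice caddy in the notch of the rail

### The arm

A 6-joint arm with a two-finger parallel gripper is mounted at the origin on a cart in front of the work surface, level with it; the furniture and walls round the work are solid. World frame = base frame: x ahead of the robot, y to its left, z up, the work surface at z = 0. Lengths are in m, angles in degrees, forces in N, time in s.
With the tool pointing down it reaches from about 0.4 to 0.825 m from the base axis. Payload 7 kg.
Tool frame: the origin (TCP) lies midway between the tips of the shut fingers; the grasp point (between the pads) lies r.pinch_z behind it (r.pinch_z is the distance from the TCP to the grasp point, in m); z points along the fingers, y is the line along which they close (so a half turn about z gives the same grasp; the last joint's range is limited). The gripper opens to 88 mm and grips with 3 to 60 N. Pads are 19 mm wide; open, the fingers measure 130 mm over their backs; the gripper's body (78 mm by 193 mm) begins 47 mm behind the grasp point.
Start: joints at [-56.087, 20.546, 0.682, 0, -70.136, -16.507], TCP at [0.202, -0.644, 0.227] pointing down, gripper open.
Joint ranges: [-176.03, 176.03], [-82.01, 121.73], [-58.28, 71.71], [-173.87, 95.51], [-174.79, -0.11], [-173.66, 173.66]. Speed limits (degrees/s): [136.94, 136.94, 172.46, 180, 180, 180].

### API

Orientations are given as [roll, pitch, yaw] about the fixed x, y, z axes, in that order (R = Rz(yaw) Ry(pitch) Rx(roll)).
In Python, from plant import r, optics, job gives the robot as it stands.
- The arm moves only by the shell command python3 -m crank 'ROWS' [FORCE]. ROWS is JSON, a list of rows, each an object with "xyz": the shift along the tool's x, y, z in units of 30 mm (1.0 is 30 mm), a list of three; "delta_rot": the turn, a rotation vector about the tool's x, y, z in degrees, a list of three; "claw": the closure, from 0 (fully open) to 1 (shut). A call has 1 to 20 rows; each row is the pose to reach, as a shift and turn from the pose commanded when the call began, along the tool's axes at that moment; what a row does not reach only later rows make up. A row lasts 1/8 s, in which the tool goes at most 62.5 mm and 10.7 degrees, less where a joint would pass 70% of its speed; a pose out of reach is approached as far as the arm can. A call with a gripper value outside its range is refused whole. The fingers move at their own pace and stop on an object; FORCE is the grip in N (left out, the last holds). Time passes only in rows, so rows that repeat a pose let the fingers close. It gives the time, the measured TCP pose, the force, the opening and the grip force at its end, in the units of the state.
- r.get_state(): the state, without advancing time (a new reading comes with each control period).
- optics.capture(name): name is "scene" or "top" or "wrist"; returns a dict with "img" (480x640x3 uint8, blue, green, red), "fovy" (degrees; the focal length in pixels is half the picture's height over the tangent of half this angle, whatever the lens; pixels are square), "cx", "cy" (the principal point, pixels), "dist" ([k1, k2, p1, p2, k3] as OpenCV has them; the pictures are not rectified), "eye" and "rotation" of the camera in the world; the wrist camera has in their place "hand_eye" (4x4, takes a point from camera to tool coordinates, whose origin is the TCP and whose axes are the flange's). Camera axes: x right, y up, looking along -z (the intrinsics and any distortion apply to the point x, -y, -z); pixel columns grow to the right and rows downward; lengths in m; the calibration is good to about 2 mm. A picture is of the moment at which its call begins: read the wrist's pose just before it. There is no depth.
- job.close_job(): hands the job in; it is judged then, once.
The state is a dict: "time_s": time; "joints": joint angles; "qd": joint speeds; "joint_torque": joint torques, N m; "tcp_pos": TCP position; "eef_rot": TCP orientation; "contact_force": force on the tool from outside, world axes, zero at the start; "moment": the same for the moment, N m; "gripper_width": finger opening in m; "gripper_force": force on a finger pad.
Only numpy, scipy, OpenCV 4.12 (cv2) and the standard library are available. Lean on these libraries where they do the work, as an engineer would, in place of code of your own. Each camera call takes 0.05 s, during which the arm holds its last target. There are 200 camera calls.

### The job

Pick up the small metal caddy with the spice jar standing in it and hang it, basket towards you, on the steel strip of the rail stand, with its hook dropped fully into the notch in the strip's top edge; if you cannot tell exactly where the notch is, rest the hook lightly on the edge and slide it along until it drops in. Press on the stand gently, never with more than about 15 N, and let the strip take the weight before you let go slowly, so that the front-heavy caddy neither drops nor swings but is left hanging still against the lower bar. Keep the jar standing in the caddy and do not disturb the glass, the pepper mill or the salt shaker.

Things in the scene. Friction and masses are not known exactly. Their poses are not given: they have to be found in the camera images.
- caddy: Loose sheet-metal caddy, 0.18-0.31 kg without the jar. Origin on its underside below the upright back plate; z up, basket on the -x side, hook on the +x side; with the jar it is heavy to -x. Basket x -64 to 2 mm, 110 mm wide in y, 48 mm high. Back plate 4 mm thick (x -2 to 2), 110 mm wide up to z 66 mm, above that a neck 40 mm wide.
- caddy_hook (a point): Middle of the underside of the bridge of the caddy's hook, at caddy x 10, y 0, z 130 mm; caddy's axes. The hook is flat and 40 mm wide in y. Its bridge is 5 mm thick; its lip (caddy x 18 to 22 mm) reaches 18 mm down from the bridge's underside. The open gap between back plate and lip is 16 mm in x (caddy x 2 to 18).
- caddy_tab (a point): Point to grip on the caddy's wooden tab, at caddy x 0, y 0, z 165 mm; caddy's axes. The tab is an upright plate 8 mm thick in the caddy's x and 40 mm wide in y, from z 135 (top of the bridge) to 185 mm: grip it from above, fingers closing along the caddy's x.
- stand: Fixed rail stand. Origin midway between its posts on the worktop; z up, -x to the robot, y along the rail. Posts at y -150 and +150 mm, heads 225 mm high; the hook has free room between y -100 and +100. A round lower bar, 10 mm thick, runs along y at z 115 mm, its front at x -7 mm. The hanging caddy swings back until its back plate bears on it, leaning 0.06 rad.
- strip_mid (a point): Fixed point of the stand at x 0, y 0, z 220 mm, on the top edge of the unloaded steel strip, which stands on edge along y, 6 mm thick, 430 mm long. Its one notch, open upward, is 8 mm deep, 44 mm wide at the bottom, about 50 at the mouth. The notch's middle lies anywhere within 50 mm of this point along y: visible, but not measured.
- strip (a joint): Downward give of the strip on its rubber mounts, in m: 0 unloaded, 1 mm for each 1.5 N of vertical load, stop at 14 mm. The hanging caddy with jar presses it down 1.8 to 3.2 mm.
- jar_mid (a point): Middle (53 mm up) of the spice jar, 45 mm across, 106 mm tall, about 0.11 kg, standing loose in the caddy's basket, usually off to one side. Its bottom is 4 mm above the caddy's underside.
- cup_mid (a point): Middle (46 mm up) of the loose drinking glass, 81 mm across, 93 mm tall; a bystander.
- mill_mid (a point): Middle (85 mm up) of the loose wooden pepper mill, 58 mm across, 170 mm tall; a bystander.
- shaker_mid (a point): Middle (45 mm up) of the loose salt shaker, 44 mm across, 90 mm tall; a bystander.
Things that resemble listed ones, but are neither listed nor needed, are in the scene too. What is shaped like the part that bears jar_mid but purple is not meant. Of the things like the caddy, leave any that is red; of the rest the smaller one is meant.

How it is judged (in metres and radians):
On the way, in this order (a step that is already met when the one before it is completed fails the run):
1. the caddy has been lifted clear of the worktop (height (world z) of caddy_tab above 0.2 m), for 0.1 s.
2. the hook is over the strip and the strip carries part of the weight while the caddy is still held (x of caddy_tab in the frame of stand between -0.021 and -0.002 m and y of caddy_tab in the frame of stand between -0.1 and 0.1 m and value of joint strip above 0.0006 m and contact force between the fingers and caddy above 1 N), for 0.2 s.
At the end, for the whole second after the job is handed in: Hook fully down in the notch (grip point 239-249 mm above the stand's foot, 2-21 mm in front of the strip's mid plane, within 100 mm of the stand's middle), upright within 0.12 rad, along the rail within 0.1 rad, at rest, strip giving 1-5 mm, let go, jar standing in the basket (x of caddy_tab in the frame of stand between -0.021 and -0.002 m and y of caddy_tab in the frame of stand between -0.1 and 0.1 m and z of caddy_tab in the frame of stand between 0.239 and 0.249 m and value of joint strip between 0.001 and 0.005 m and angle between caddy's own z axis and vertical below 0.12 rad and angle between the y axis of caddy and the y axis of stand, either way round below 0.1 rad and linear speed of caddy below 0.02 m/s and angular speed of caddy below 0.1 rad/s and horizontal distance between jar_mid and caddy below 0.065 m and angle between jar_mid's own z axis and vertical below 0.35 rad and z of jar_mid in the frame of caddy between 0.045 and 0.066 m and contact force between the fingers and caddy below 0.05 N); the robot touches nothing.
It fails at once if the caddy is pressed on the stand with more than 18 N (contact force between caddy and stand above 18 N).
It fails at once if the caddy, let go, swings faster than 1.5 rad/s or drops faster than 0.2 m/s (contact force between the fingers and caddy below 0.01 N and (angular speed of caddy above 1.5 rad/s or linear speed of caddy above 0.2 m/s)).
It fails at once if the glass, pepper mill or salt shaker is moved by more than 20 mm (distance of any of cup_mid, mill_mid, shaker_mid from where it was at the start of the episode above 0.02 m).
It also fails if it takes over 64 s, if anything falls off the work surface, if the arm or the gripper's body presses on something with over 40 N, if the wrist force passes 120 N, or if a joint passes its speed limit or range.

## Working session

There is one attempt and no reset: what is moved stays moved. The work goes in short steps, Python scripts to look and compute and a shell command to move; the robot and the scene stay as the last step left them, time stands still between calls to the robot, and variables do not carry over. Pictures are saved under pics/ and viewed, at most 10 in all, crops included, and the job is handed in when it is done.

```bash
mkdir -p pics; ls
python3 - <<'E'
from plant import r,optics,job
import cv2,pickle
print(r.get_state(), r.pinch_z)
for n in ("scene","top"):
    c=optics.capture(n); cv2.imwrite(f"pics/{n}1.png",c["img"]); pickle.dump(c,open(f"pics/{n}1.pkl","wb"))
    c=dict(c); c.pop("img"); print(c)
E
```

```text
pics
{'time_s': 0.0, 'joints': array([-5.60864062e+01,  2.05904053e+01,  6.33152257e-01, -2.08857596e-02,
       -7.01357662e+01, -1.65068365e+01]), 'qd': array([ 0.11542297,  0.00363905,  0.16913902,  0.07570808, -0.03045822,
       -0.06492519]), 'joint_torque': array([-1.22120608e-03, -5.82712984e+01,  2.93060410e+01,  6.99737281e+00,
        6.74759751e-03, -2.09636501e-04]), 'tcp_pos': array([ 0.2017553 , -0.64362075,  0.22562718]), 'eef_rot': array([ 1.79905235e+02, -7.60743482e-03, -1.62600349e+02]), 'contact_force': array([-1.03243504,  0.09146382, -1.48189752]), 'moment': array([-0.00013125, -0.02561524, -0.02546256]), 'gripper_force': 0.0, 'gripper_width': 0.08790197927736976} 0.0188
{'fovy': 45.60273841009083, 'cx': 318.83368778256306, 'cy': 229.80862231713257, 'dist': array([-0.10145523,  0.        ,  0.        ,  0.        ,  0.        ]), 'eye': array([-0.15521717,  0.85073668,  1.01409764]), 'rotation': array([  52.0241902 ,    1.16131692, -143.54369903])}
{'fovy': 57.250584160498406, 'cx': 309.755108646603, 'cy': 243.34599594519594, 'dist': array([-0.02024142,  0.        ,  0.        ,  0.        ,  0.        ]), 'eye': array([ 0.43491105, -0.043792  ,  1.14974299]), 'rotation': array([ 5.14194158e+00,  7.08113370e-02, -9.01035992e+01])}
```

View pics/scene1.png

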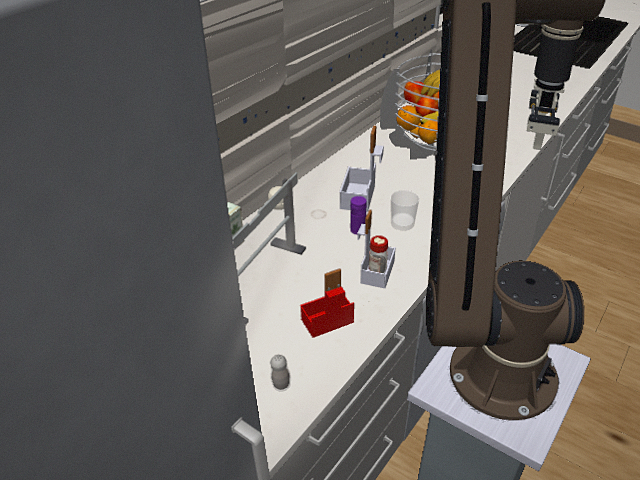

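View pics/top1.png

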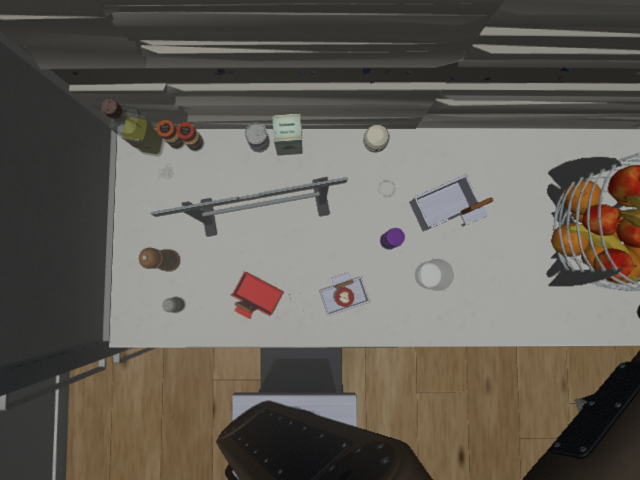

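Candidates: the red caddy (258,292) is excluded. The larger grey caddy, empty, is at (450,203). The smaller grey caddy at (344,295), holding the red-capped jar, is the one meant. The purple jar-like thing at (393,238) is not meant. Stand strip runs (153,213)–(347,180); mill (150,258), shaker (172,304), glass (430,274). Next, close crops.

```bash
cat > h.py <<'E'
import numpy as np,cv2,pickle
from scipy.spatial.transform import Rotation as R
def cam(c,T=None):
    f=240/np.tan(np.radians(c["fovy"]/2)); K=np.array([[f,0,c["cx"]],[0,f,c["cy"]],[0,0,1]])
    if T is None: Rw=R.from_euler('xyz',c["rotation"],degrees=True).as_matrix(); e=c["eye"]
    else: Rw,e=T[:3,:3],T[:3,3]
    return K,np.array(c["dist"]),Rw,np.array(e)
def ray(c,px,z,T=None):
    K,d,Rw,e=cam(c,T)
    u=cv2.undistortPoints(np.array(px,float).reshape(-1,1,2),K,d).reshape(-1,2)
    v=(Rw@np.c_[u[:,0],-u[:,1],-np.ones(len(u))].T).T
    return e+v*((z-e[2])/v[:,2])[:,None]
def proj(c,P,T=None):
    K,d,Rw,e=cam(c,T)
    q=(np.array(P,float).reshape(-1,3)-e)@Rw
    return cv2.projectPoints(q*[1,-1,-1],np.zeros(3),np.zeros(3),K,d)[0].reshape(-1,2)
def tool(s):
    T=np.eye(4); T[:3,:3]=R.from_euler('xyz',s["eef_rot"],degrees=True).as_matrix(); T[:3,3]=s["tcp_pos"]; return T
E
python3 - <<'E'
from h import *
t=pickle.load(open("pics/top1.pkl","rb")); s=pickle.load(open("pics/scene1.pkl","rb"))
a=cv2.resize(t["img"][262:322,304:384],None,fx=5,fy=5,interpolation=2)
b=cv2.resize(t["img"][170:245,145:355],None,fx=3.8,fy=3.8,interpolation=2)[:, :800]
im=np.zeros((600,800,3),np.uint8); im[:300,:400]=a
c=cv2.resize(s["img"][200:300,335:415],None,fx=3,fy=3,interpolation=2); im[:300,420:660]=c
im[305:305+b.shape[0],:b.shape[1]]=b[:295]
cv2.imwrite("pics/crop1.png",im)
print(R.from_euler('xyz',t["rotation"],degrees=True).as_matrix().round(2))
for n,p,z in [("strip ends",[[153,213],[347,180]],.22),("feet",[[210,226],[323,207]],0.01),("caddy rim",[[320,292],[362,278],[369,299],[327,313]],.048),("glass",[[430,274]],.093),("mill",[[150,258]],.17),("shaker",[[172,304]],.09)]:
    print(n,ray(t,p,z).round(3).tolist())
E
```

```text
[[-0.    1.   -0.09]
 [-1.   -0.   -0.  ]
 [-0.    0.09  1.  ]]
strip ends [[0.585, 0.293, 0.22], [0.655, -0.123, 0.22]]
feet [[0.584, 0.218, 0.01], [0.633, -0.077, 0.01]]
caddy rim [[0.412, -0.068, 0.048], [0.447, -0.173, 0.048], [0.395, -0.19, 0.048], [0.36, -0.085, 0.048]]
glass [[0.456, -0.331, 0.093]]
mill [[0.491, 0.315, 0.17]]
shaker [[0.385, 0.288, 0.09]]
```

View pics/crop1.png

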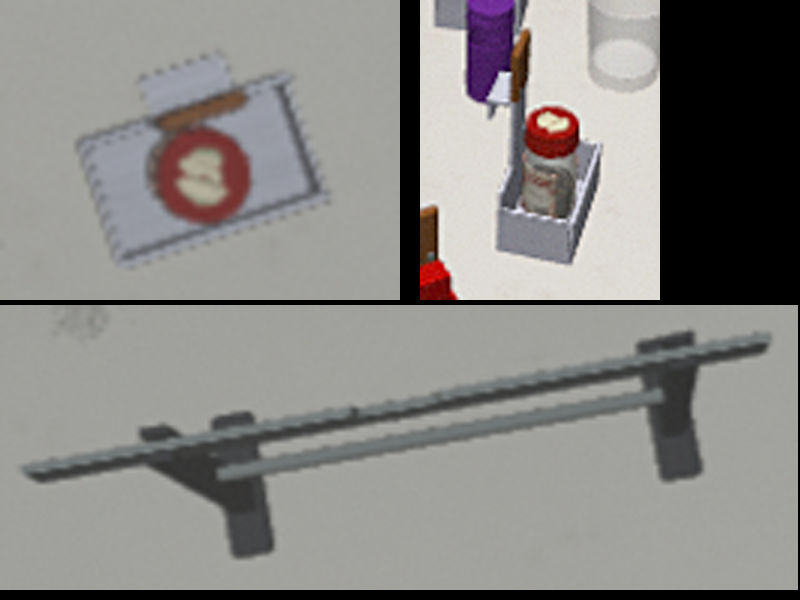

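Crop confirms: grey caddy with jar, tab top at top-image (344.5,283.5), hook on the far side; notch edges visible at top-image (237.9,197.6) and (260.8,194.2).

Run:
```python
from h import *
t=pickle.load(open("pics/top1.pkl","rb")); s=pickle.load(open("pics/scene1.pkl","rb"))
tab=ray(t,[[344.4,283.3]],.185)[0]; print("tab",tab, "scene px",proj(s,[tab,tab-[0,0,.05]]).round(1))
rim=ray(t,[[320,290],[362,277],[369,301],[328,314.4]],.048); print(rim.round(3))
for a,b in ((0,1),(3,2)): d=rim[a]-rim[b]; print("yaw",np.degrees(np.arctan2(-d[0],d[1])),np.linalg.norm(d))
e=ray(t,[[145+120/3.8*0+25/3.8,170+(465-305)/3.8],[145+768/3.8,170+(335-305)/3.8]],.22); d=e[0]-e[1]; yaw=np.arctan2(-d[0],d[1]); print("strip",e,np.linalg.norm(d),"yaw",np.degrees(yaw),"mid",e.mean(0))
n=ray(t,[[237.9,197.6],[260.8,194.2]],.22); print("notch",n,np.linalg.norm(n[0]-n[1]),n.mean(0),"offset from mid", (n.mean(0)-e.mean(0))@[-np.sin(yaw),np.cos(yaw),0])
print(tab-R.from_euler('z',18.4,degrees=True).apply([0,0,.185]))
```

```text
tab [ 0.43391365 -0.11831008  0.185     ] scene px [[367.3 212.2]
 [366.6 228.3]]
[[ 0.417 -0.068  0.048]
 [ 0.449 -0.173  0.048]
 [ 0.39  -0.19   0.048]
 [ 0.357 -0.088  0.048]]
yaw 16.987497133969054 0.10988184207862318
yaw 17.790426232158488 0.10730883253737461
strip [[ 0.58645976  0.29612228  0.22      ]
 [ 0.65989383 -0.12345686  0.22      ]] 0.42595682939822066 yaw 9.927269474388828 mid [0.6231768  0.08633271 0.22      ]
notch [[0.61739587 0.11115996 0.22      ]
 [0.62466437 0.06206493 0.22      ]] 0.04963016965456832 [0.62103012 0.08661245 0.22      ] offset from mid 0.0006456275611685716
[ 4.33913650e-01 -1.18310077e-01  5.55111512e-17]
```

```bash
python3 -m crank '[{"xyz":[0,0,-1.5],"delta_rot":[0,0,0],"claw":0},{"xyz":[-12.6,14.43,-1.5],"delta_rot":[0,0,-90],"claw":0},{"xyz":[-12.6,14.43,-1.5],"delta_rot":[0,0,-90],"claw":0},{"xyz":[-12.6,14.43,-1.5],"delta_rot":[0,0,-90],"claw":0},{"xyz":[-12.6,14.43,-1.5],"delta_rot":[0,0,-90],"claw":0},{"xyz":[-12.6,14.43,-1.5],"delta_rot":[0,0,-90],"claw":0},{"xyz":[-12.6,14.43,-1.5],"delta_rot":[0,0,-90],"claw":0},{"xyz":[-12.6,14.43,-1.5],"delta_rot":[0,0,-90],"claw":0},{"xyz":[-12.6,14.43,-1.5],"delta_rot":[0,0,-90],"claw":0},{"xyz":[-12.6,14.43,-1.5],"delta_rot":[0,0,-90],"claw":0},{"xyz":[-12.6,14.43,-1.5],"delta_rot":[0,0,-90],"claw":0},{"xyz":[-12.6,14.43,-1.5],"delta_rot":[0,0,-90],"claw":0},{"xyz":[-12.6,14.43,-1.5],"delta_rot":[0,0,-90],"claw":0},{"xyz":[-12.6,14.43,-1.5],"delta_rot":[0,0,-90],"claw":0},{"xyz":[-12.6,14.43,-1.5],"delta_rot":[0,0,-90],"claw":0},{"xyz":[-12.6,14.43,-1.5],"delta_rot":[0,0,-90],"claw":0}]' 20
python3 - <<'E'
from plant import r,optics
from h import *
s=r.get_state(); c=optics.capture("wrist"); print(s["tcp_pos"],s["eef_rot"],s["joints"],s["contact_force"])
T=tool(s)@c["hand_eye"]; pickle.dump((c,T),open("pics/w1.pkl","wb")); cv2.imwrite("pics/w1.png",c["img"]); print(T.round(3),c["fovy"])
print(proj(c,[[.433,-.118,.185],[.357,-.088,.048],[.621,.0866,.22]],T))
E
```

```text
time_s: 2.1
tcp_pos: [0.4329, -0.1184, 0.2716]
eef_rot: [-180.0, -0.0, -72.7]
contact_force: [-0.4, 0.2, -0.1]
gripper_width: 0.0876
gripper_force: 0.0
[ 0.43290504 -0.11843244  0.27158082] [-1.79999130e+02 -6.80915979e-04 -7.26527932e+01] [ 9.99962819e+00 -3.13947463e+00 -2.20014722e+01  5.96074846e-04
 -7.11370525e+01  7.34738588e+00] [-0.3800676   0.18054951 -0.12048048]
[[-0.955  0.284  0.09   0.458]
 [-0.298 -0.91  -0.288 -0.197]
 [ 0.    -0.302  0.953  0.43 ]
 [ 0.     0.     0.     1.   ]] 62.782705854704886
[[314.69606532 247.67434758]
 [376.36928334 252.10462255]
 [-13.68738828 442.90568589]]
```

View pics/w1.png

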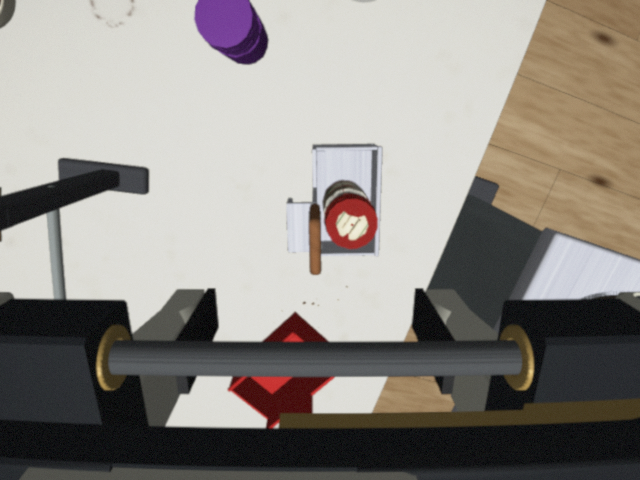

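Wrist view: tab at (315,205–272), jar cap at (351,222), tab aligned with the tool and about 3 mm towards image up. Descend and grip.

```bash
python3 -m crank '[{"xyz":[0.1,0,1],"delta_rot":[0,0,0],"claw":0},{"xyz":[0.1,0,2],"delta_rot":[0,0,0],"claw":0},{"xyz":[0.1,0,3],"delta_rot":[0,0,0],"claw":0},{"xyz":[0.1,0,3.7],"delta_rot":[0,0,0],"claw":0},{"xyz":[0.1,0,4.2],"delta_rot":[0,0,0],"claw":0},{"xyz":[0.1,0,4.2],"delta_rot":[0,0,0],"claw":0},{"xyz":[0.1,0,4.2],"delta_rot":[0,0,0],"claw":0.5},{"xyz":[0.1,0,4.2],"delta_rot":[0,0,0],"claw":0.8},{"xyz":[0.1,0,4.2],"delta_rot":[0,0,0],"claw":1},{"xyz":[0.1,0,4.2],"delta_rot":[0,0,0],"claw":1},{"xyz":[0.1,0,4.2],"delta_rot":[0,0,0],"claw":1},{"xyz":[0.1,0,4.2],"delta_rot":[0,0,0],"claw":1},{"xyz":[0.1,0,4.2],"delta_rot":[0,0,0],"claw":1},{"xyz":[0.1,0,4.2],"delta_rot":[0,0,0],"claw":1},{"xyz":[0.1,0,4.2],"delta_rot":[0,0,0],"claw":1}]' 45
```

```text
time_s: 4.03
tcp_pos: [0.4338, -0.1208, 0.1456]
eef_rot: [180.0, 0.0, -72.6]
contact_force: [0.2, -0.8, 0.5]
gripper_width: 0.0076
gripper_force: 45.0
```

```bash
python3 -m crank '[{"xyz":[0,0,-0.1],"delta_rot":[0,0,0],"claw":1},{"xyz":[0,0,-0.3],"delta_rot":[0,0,0],"claw":1},{"xyz":[0,0,-0.6],"delta_rot":[0,0,0],"claw":1},{"xyz":[0,0,-1],"delta_rot":[0,0,0],"claw":1},{"xyz":[0,0,-1.5],"delta_rot":[0,0,0],"claw":1},{"xyz":[0,0,-2],"delta_rot":[0,0,0],"claw":1},{"xyz":[0,0,-2.5],"delta_rot":[0,0,0],"claw":1},{"xyz":[0,0,-3],"delta_rot":[0,0,0],"claw":1},{"xyz":[0,0,-3.5],"delta_rot":[0,0,0],"claw":1},{"xyz":[0,0,-4],"delta_rot":[0,0,0],"claw":1},{"xyz":[0,0,-4.4],"delta_rot":[0,0,0],"claw":1},{"xyz":[0,0,-4.6],"delta_rot":[0,0,0],"claw":1},{"xyz":[0,0,-4.7],"delta_rot":[0,0,0],"claw":1},{"xyz":[0,0,-4.7],"delta_rot":[0,0,0],"claw":1}]'
python3 - <<'E'
from plant import r,optics
from h import *
s=r.get_state(); print(s["contact_force"],s["moment"],s["tcp_pos"])
T=tool(s); x=T[:3,0]; y=T[:3,1]
# target: tool pose with caddy hook point over notch middle
n=np.array([.621,.0866,0]); th=np.radians(9.8); cx=np.array([np.cos(th),np.sin(th),0])
tgt=n-.010*cx; d=tgt-T[:3,3]; print(tgt,"tool shift units",d@x/.03,d@y/.03,"back-off 60mm",(d-.06*cx)@x/.03,(d-.06*cx)@y/.03)
ims=[optics.capture(k)["img"] for k in ("wrist","scene")]
cv2.imwrite("pics/c2.png",np.hstack([cv2.resize(ims[0][40:440],(400,250)),cv2.resize(ims[1][100:350,240:440],(400,500))[:250*1] if 0 else cv2.resize(ims[1][100:300,260:440],(400,444))[:250]]))
E
```

```text
time_s: 5.78
tcp_pos: [0.4339, -0.1208, 0.2864]
eef_rot: [180.0, 0.0, -72.6]
contact_force: [-0.1, -0.2, -3.3]
gripper_width: 0.0078
gripper_force: 45.0
[-0.1296887  -0.19905409 -3.27011759] [0.04868287 0.07396446 0.02626076] [ 0.43387772 -0.12075591  0.28636043]
[0.61114592 0.08489791 0.        ] tool shift units -4.772210526827638 -7.69204242908178 back-off 60mm -5.0368531284007245 -5.7096288039637395
```

View pics/c2.png

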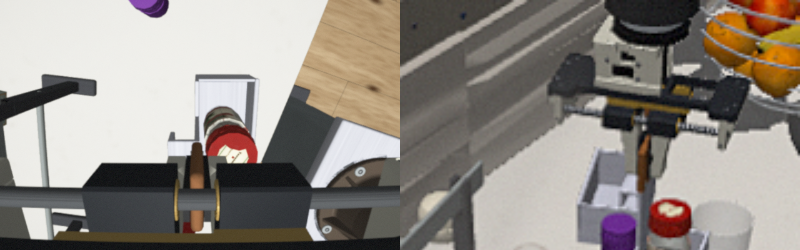

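Caddy is held, jar standing in the basket (cap at (234,155) left panel). Now to a stand-off 60 mm in front of the notch, then look.

```bash
python3 -m crank '[{"xyz":[-0.2,-0.25,0],"delta_rot":[0,0,0.5],"claw":1},{"xyz":[-0.6,-0.7,0],"delta_rot":[0,0,1],"claw":1},{"xyz":[-1.2,-1.35,0],"delta_rot":[0,0,2],"claw":1},{"xyz":[-1.8,-2.05,0],"delta_rot":[0,0,3],"claw":1},{"xyz":[-2.4,-2.7,0],"delta_rot":[0,0,4],"claw":1},{"xyz":[-3,-3.4,0],"delta_rot":[0,0,5],"claw":1},{"xyz":[-3.6,-4.1,0],"delta_rot":[0,0,6],"claw":1},{"xyz":[-4.2,-4.75,0],"delta_rot":[0,0,6.6],"claw":1},{"xyz":[-4.7,-5.3,0],"delta_rot":[0,0,7.2],"claw":1},{"xyz":[-4.95,-5.6,0],"delta_rot":[0,0,7.6],"claw":1},{"xyz":[-5.04,-5.71,0],"delta_rot":[0,0,7.6],"claw":1},{"xyz":[-5.04,-5.71,0],"delta_rot":[0,0,7.6],"claw":1}]'
python3 - <<'E'
from plant import r,optics
from h import *
s=r.get_state(); c=optics.capture("wrist"); T=tool(s)@c["hand_eye"]; pickle.dump((s,c,T),open("pics/w2.pkl","wb")); cv2.imwrite("pics/w2.png",c["img"])
print(s["contact_force"],s["tcp_pos"],proj(c,[[.6174,.1112,.22],[.6247,.0621,.22],[.621,.0866,.22]],T))
E
```

```text
time_s: 7.38
tcp_pos: [0.5521, 0.0745, 0.2865]
eef_rot: [180.0, -0.0, -80.2]
contact_force: [0.4, -0.6, -3.6]
gripper_width: 0.0079
gripper_force: 45.0
[ 0.3964175  -0.60629792 -3.58169075] [0.55207088 0.07449441 0.28648762] [[203.51526498 294.83409733]
 [198.19252142 218.73636957]
 [200.95620887 257.9324318 ]]
```

View pics/w2.png

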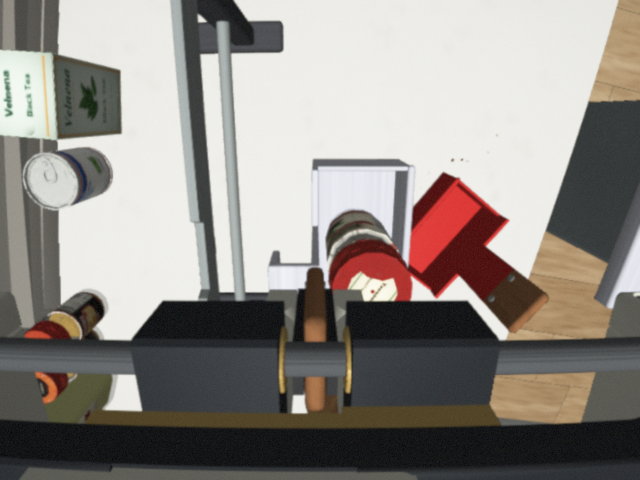

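Wrist view: notch's right end shows as a step at about (197,222), agreeing with the predicted (198,219). A zoom to fix the strip's depth position.

Run:
```python
from h import *
s,c,T=pickle.load(open("pics/w2.pkl","rb"))
cv2.imwrite("pics/w2z.png",cv2.resize(c["img"][170:310,150:290],None,fx=4.2,fy=4.2,interpolation=2))
```

```text
(no output)
```

View pics/w2z.png

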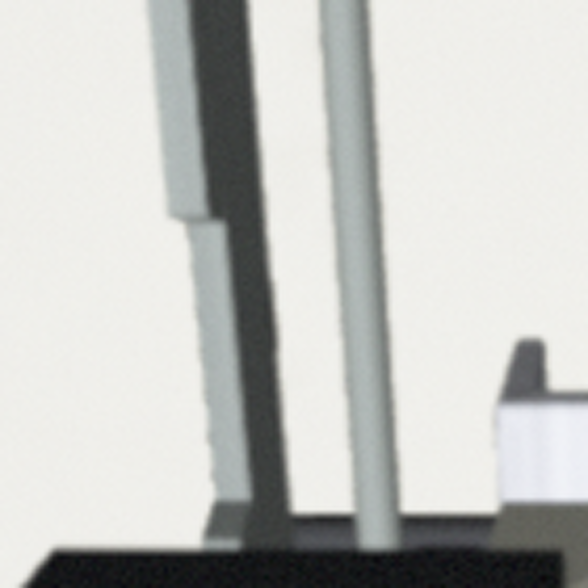

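Run:
```python
from h import *
s,c,T=pickle.load(open("pics/w2.pkl","rb"))
px=lambda a,b:[150+a/4.2,170+b/4.2]
m=ray(c,[px(188,216)],.22,T)[0]; b=ray(c,[px(207,221),px(232,499)],.212,T)
f=ray(c,[px(176,20),px(207,216)],.22,T); print("front edge mouth",f)
print(m,b,np.linalg.norm(b[0]-b[1]),b.mean(0))
P=tool(s); th=np.radians(P[:3,1]@[0,0,0]+(-80.2+90)); cx=np.array([np.cos(th),np.sin(th),0]); cy=np.array([-np.sin(th),np.cos(th),0])
o=s["tcp_pos"]+[0,0,.0188-.165]; print("caddy origin",o)
# lip's near top corner, caddy (22,-20,135) and bridge/neck corner
print(proj(c,[o+.022*cx-.02*cy+[0,0,.135],o+.002*cx-.02*cy+[0,0,.135]],T), "seen",px(498,400))
n=b.mean(0); print("notch in caddy axes",(n-o)@cx,(n-o)@cy)
d=n[:2]-m[:2]
yaw=np.degrees(np.arctan2(-(b[1]-b[0])[0],(b[1]-b[0])[1])); print("notch yaw",yaw)
```

```text
front edge mouth [[0.63052719 0.03661502 0.22      ]
 [0.6239146  0.06364321 0.22      ]]
[0.62659871 0.0640996  0.22      ] [[0.62588982 0.066908   0.212     ]
 [0.61843929 0.1108754  0.212     ]] 0.0445942031370073 [0.62216456 0.0888917  0.212     ]
caddy origin [0.55207088 0.07449441 0.14028762]
[[267.59696839 258.25305959]
 [311.03234774 258.2352244 ]] seen [268.57142857142856, 265.23809523809524]
notch in caddy axes 0.07152142137761115 0.0022565871423133694
notch yaw 9.617740120620448
```

Notch measured: 44.6 mm wide at bottom (matches 44), middle (0.622, 0.089). It is 71.5 mm ahead of the caddy origin; sideways the hook is aligned within about 0.5 mm. Go over it and down to just above.

```bash
python3 -m crank '[{"xyz":[0,-0.15,0],"delta_rot":[0,0,0],"claw":1},{"xyz":[0,-0.45,0],"delta_rot":[0,0,0],"claw":1},{"xyz":[0,-0.8,0],"delta_rot":[0,0,0],"claw":1},{"xyz":[0,-1.2,0],"delta_rot":[0,0,0],"claw":1},{"xyz":[0.02,-1.6,0],"delta_rot":[0,0,0],"claw":1},{"xyz":[0.02,-1.85,0],"delta_rot":[0,0,0],"claw":1},{"xyz":[0.02,-1.98,0],"delta_rot":[0,0,0],"claw":1},{"xyz":[0.02,-1.98,0],"delta_rot":[0,0,0],"claw":1},{"xyz":[0.02,-1.98,0.1],"delta_rot":[0,0,0],"claw":1},{"xyz":[0.02,-1.98,0.35],"delta_rot":[0,0,0],"claw":1},{"xyz":[0.02,-1.98,0.65],"delta_rot":[0,0,0],"claw":1},{"xyz":[0.02,-1.98,0.95],"delta_rot":[0,0,0],"claw":1},{"xyz":[0.02,-1.98,1.2],"delta_rot":[0,0,0],"claw":1},{"xyz":[0.02,-1.98,1.4],"delta_rot":[0,0,0],"claw":1},{"xyz":[0.02,-1.98,1.5],"delta_rot":[0,0,0],"claw":1},{"xyz":[0.02,-1.98,1.5],"delta_rot":[0,0,0],"claw":1}]'
python3 - <<'E'
from plant import r,optics
from h import *
s=r.get_state(); print(s["contact_force"],s["moment"],s["tcp_pos"],s["tcp_pos"][2]+.0188-.035)
a=optics.capture("wrist")["img"]; b=optics.capture("scene")["img"]
cv2.imwrite("pics/c3.png",np.hstack([cv2.resize(a[140:320,150:420],(540,360)),cv2.resize(b[150:330,230:360],(260,360))]))
E
```

```text
time_s: 9.43
tcp_pos: [0.6108, 0.0842, 0.2414]
eef_rot: [180.0, -0.0, -80.2]
contact_force: [-0.6, -0.1, -3.9]
gripper_width: 0.0076
gripper_force: 45.0
[-0.62268379 -0.09472911 -3.94850911] [0.01631662 0.02711501 0.01037873] [0.61084548 0.08424585 0.24141921] 0.22521920877096877
```

View pics/c3.png

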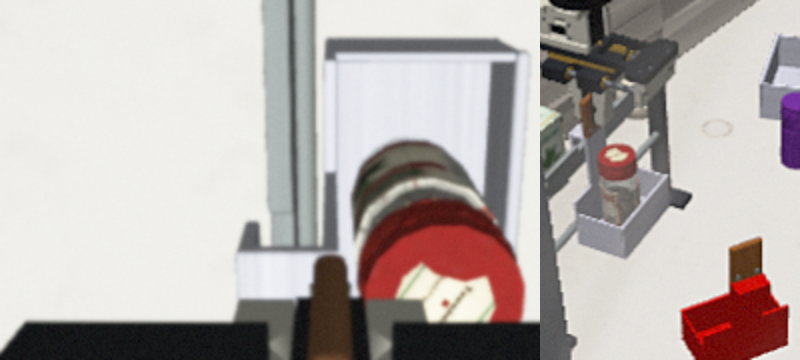

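Strip lies between back plate and lip; jar fine. Lower slowly.

```bash
python3 -m crank '[{"xyz":[0,0,0.06],"delta_rot":[0,0,0],"claw":1},{"xyz":[0,0,0.12],"delta_rot":[0,0,0],"claw":1},{"xyz":[0,0,0.18],"delta_rot":[0,0,0],"claw":1},{"xyz":[0,0,0.24],"delta_rot":[0,0,0],"claw":1},{"xyz":[0,0,0.3],"delta_rot":[0,0,0],"claw":1},{"xyz":[0,0,0.3],"delta_rot":[0,0,0],"claw":1},{"xyz":[0,0,0.3],"delta_rot":[0,0,0],"claw":1}]'
```

```text
time_s: 10.4
tcp_pos: [0.6109, 0.0843, 0.2326]
eef_rot: [-180.0, -0.0, -80.2]
contact_force: [-0.2, 0.7, -3.7]
gripper_width: 0.0078
gripper_force: 45.0
```

```bash
python3 -m crank '[{"xyz":[0,0,0.05],"delta_rot":[0,0,0],"claw":1},{"xyz":[0,0,0.1],"delta_rot":[0,0,0],"claw":1},{"xyz":[0,0,0.15],"delta_rot":[0,0,0],"claw":1},{"xyz":[0,0,0.18],"delta_rot":[0,0,0],"claw":1},{"xyz":[0,0,0.21],"delta_rot":[0,0,0],"claw":1},{"xyz":[0,0,0.21],"delta_rot":[0,0,0],"claw":1},{"xyz":[0,0,0.21],"delta_rot":[0,0,0],"claw":1}]'
```

```text
time_s: 11.28
tcp_pos: [0.6108, 0.0843, 0.2264]
eef_rot: [-180.0, -0.0, -80.2]
contact_force: [-1.5, 0.2, -2.6]
gripper_width: 0.0078
gripper_force: 45.0
```

Load is coming onto the strip at the notch-bottom height (on the plain edge it would be ~15 N), so the hook is seated. Now pre-lean the caddy and bring the lip forward to the strip.

```bash
python3 -m crank '[{"xyz":[0,0.02,0.005],"delta_rot":[0.5,0,0],"claw":1},{"xyz":[0,0.04,0.01],"delta_rot":[1,0,0],"claw":1},{"xyz":[0,0.06,0.01],"delta_rot":[1.5,0,0],"claw":1},{"xyz":[0,0.08,0.02],"delta_rot":[2,0,0],"claw":1},{"xyz":[0,0.08,0.02],"delta_rot":[2,0,0],"claw":1},{"xyz":[0,0.08,0.02],"delta_rot":[2,0,0],"claw":1},{"xyz":[0,0.08,0.02],"delta_rot":[2,0,0],"claw":1}]'
python3 - <<'E'
from plant import r
s=r.get_state(); print(s["contact_force"],s["moment"])
E
```

```text
time_s: 12.15
tcp_pos: [0.6084, 0.0838, 0.2256]
eef_rot: [-178.0, -0.0, -80.2]
contact_force: [-0.0, 0.7, -1.0]
gripper_width: 0.0077
gripper_force: 45.0
[-0.03022942  0.67781808 -1.01888759] [ 0.13129891  0.27303599 -0.01809293]
```

```bash
python3 -m crank '[{"xyz":[0,0.02,0],"delta_rot":[0.4,0,0],"claw":1},{"xyz":[0,0.04,0.01],"delta_rot":[0.8,0,0],"claw":1},{"xyz":[0,0.05,0.01],"delta_rot":[1.1,0,0],"claw":1},{"xyz":[0,0.05,0.01],"delta_rot":[1.1,0,0],"claw":1},{"xyz":[0,0.05,0.01],"delta_rot":[1.1,0,0],"claw":1}]'
python3 - <<'E'
from plant import r
s=r.get_state(); print(s["contact_force"],s["moment"])
E
```

```text
time_s: 12.78
tcp_pos: [0.607, 0.0836, 0.2254]
eef_rot: [-176.9, -0.0, -80.2]
contact_force: [1.1, -0.1, -1.8]
gripper_width: 0.008
gripper_force: 45.0
[ 1.10678222 -0.09018694 -1.80763811] [ 0.00883274 -0.13860853  0.0288121 ]
```

Grip point is now about 17 mm in front of the strip plane, the expected hanging position. Let the strip take the rest of the weight while easing the grip.

```bash
python3 -m crank '[{"xyz":[0,0,0.01],"delta_rot":[0,0,0],"claw":1},{"xyz":[0,0,0.02],"delta_rot":[0,0,0],"claw":1},{"xyz":[0,0,0.02],"delta_rot":[0,0,0],"claw":1}]' 20; python3 -m crank '[{"xyz":[0,0,0],"delta_rot":[0,0,0],"claw":1},{"xyz":[0,0,0],"delta_rot":[0,0,0],"claw":1},{"xyz":[0,0,0],"delta_rot":[0,0,0],"claw":1}]' 8;  python3 -m crank '[{"xyz":[0,0,0],"delta_rot":[0,0,0],"claw":1},{"xyz":[0,0,0],"delta_rot":[0,0,0],"claw":1},{"xyz":[0,0,0],"delta_rot":[0,0,0],"claw":1},{"xyz":[0,0,0],"delta_rot":[0,0,0],"claw":1}]' 3
python3 - <<'E'
from plant import r
s=r.get_state(); print(s["contact_force"],s["moment"])
E
```

```text
time_s: 13.15
tcp_pos: [0.607, 0.0836, 0.2247]
eef_rot: [-176.9, -0.0, -80.2]
contact_force: [0.8, -0.1, -1.7]
gripper_width: 0.008
gripper_force: 20.0
time_s: 13.52
tcp_pos: [0.607, 0.0836, 0.2247]
eef_rot: [-176.9, -0.0, -80.2]
contact_force: [-0.2, 0.7, -0.9]
gripper_width: 0.008
gripper_force: 8.0
time_s: 14.02
tcp_pos: [0.607, 0.0836, 0.2247]
eef_rot: [-176.9, -0.0, -80.2]
contact_force: [0.3, 0.1, -0.3]
gripper_width: 0.0081
gripper_force: 3.0
[ 0.29715931  0.14586399 -0.26946204] [-0.08668348  0.2756749  -0.0452749 ]
```

```bash
python3 -m crank '[{"xyz":[0,0,0],"delta_rot":[0,0,0],"claw":0.91},{"xyz":[0,0,0],"delta_rot":[0,0,0],"claw":0.905},{"xyz":[0,0,0],"delta_rot":[0,0,0],"claw":0.9},{"xyz":[0,0,0],"delta_rot":[0,0,0],"claw":0.895},{"xyz":[0,0,0],"delta_rot":[0,0,0],"claw":0.89},{"xyz":[0,0,0],"delta_rot":[0,0,0],"claw":0.885},{"xyz":[0,0,0],"delta_rot":[0,0,0],"claw":0.88},{"xyz":[0,0,0],"delta_rot":[0,0,0],"claw":0.87},{"xyz":[0,0,0],"delta_rot":[0,0,0],"claw":0.86},{"xyz":[0,0,0],"delta_rot":[0,0,0],"claw":0.85},{"xyz":[0,0,0],"delta_rot":[0,0,0],"claw":0.82},{"xyz":[0,0,0],"delta_rot":[0,0,0],"claw":0.8},{"xyz":[0,0,0],"delta_rot":[0,0,0],"claw":0.75},{"xyz":[0,0,0],"delta_rot":[0,0,0],"claw":0.7},{"xyz":[0,0,0],"delta_rot":[0,0,0],"claw":0.7}]'
python3 - <<'E'
from plant import r,optics
from h import *
s=r.get_state(); print(s["contact_force"],s["moment"],s["gripper_width"],s["gripper_force"])
a=optics.capture("wrist")["img"]; b=optics.capture("scene")["img"]
cv2.imwrite("pics/c4.png",np.hstack([cv2.resize(a[140:400,150:500],(485,360)),cv2.resize(b[150:330,230:360],(260,360))]))
E
```

```text
time_s: 15.9
tcp_pos: [0.607, 0.0836, 0.2247]
eef_rot: [-176.9, 0.0, -80.2]
contact_force: [0.2, 0.5, -0.0]
gripper_width: 0.0263
gripper_force: 0.0
[ 0.22003397  0.54043059 -0.01202097] [-2.68927520e-02  2.87001624e-01  2.78529012e-04] 0.02629729665507409 0.0
```

View pics/c4.png

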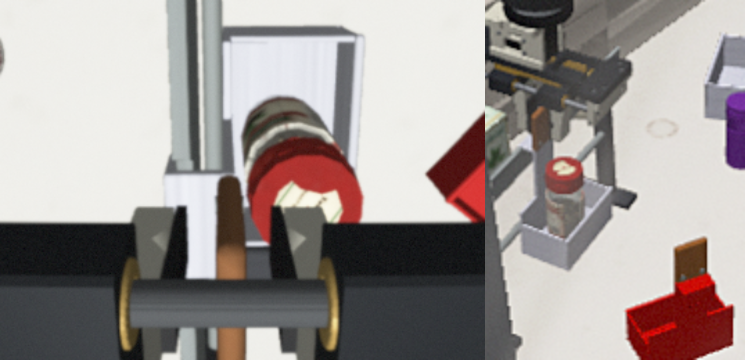

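Fingers are clear of the tab on both sides (tab at (230,260)), and the caddy hangs with the jar upright. Retreat upward.

```bash
python3 -m crank '[{"xyz":[0,0,0],"delta_rot":[0,0,0],"claw":0.6},{"xyz":[0,0,0],"delta_rot":[0,0,0],"claw":0.5},{"xyz":[0,0,-0.2],"delta_rot":[0,0,0],"claw":0.5},{"xyz":[0,0,-0.6],"delta_rot":[0,0,0],"claw":0.5},{"xyz":[0,0,-1.2],"delta_rot":[0,0,0],"claw":0.5},{"xyz":[0,0,-2],"delta_rot":[0,0,0],"claw":0.5},{"xyz":[0,0,-3],"delta_rot":[0,0,0],"claw":0.5},{"xyz":[0,0,-3.7],"delta_rot":[0,0,0],"claw":0.5},{"xyz":[0,0,-4],"delta_rot":[0,0,0],"claw":0.5},{"xyz":[0,0,-4],"delta_rot":[0,0,0],"claw":0.5},{"xyz":[0,0,-4],"delta_rot":[0,0,0],"claw":0.5},{"xyz":[0,0,-4],"delta_rot":[0,0,0],"claw":0.5},{"xyz":[0,0,-4],"delta_rot":[0,0,0],"claw":0.5}]'
python3 - <<'E'
from plant import r,optics
from h import *
s=r.get_state(); c=optics.capture("wrist"); T=tool(s)@c["hand_eye"]; b=optics.capture("scene")["img"]
cv2.imwrite("pics/c5.png",np.hstack([cv2.resize(c["img"],(520,390)),cv2.resize(b[150:330,230:360],(282,390))])[:,:800])
# predicted px (in panel scale) of tab top ends and hook far corner for hung caddy: grip z .2444
th=np.radians(9.7); cx=np.array([np.cos(th),np.sin(th),0]); cy=np.array([-np.sin(th),np.cos(th),0]); n=np.array([.6222,.0889,0])
P=[n-.0178*cx+k*.02*cy+[0,0,.2644] for k in (-1,1)]; print(proj(c,P,T)*520/640)
E
```

```text
time_s: 17.62
tcp_pos: [0.6005, 0.0824, 0.3439]
eef_rot: [-177.0, -0.0, -80.2]
contact_force: [-0.6, -0.4, 0.4]
gripper_width: 0.044
gripper_force: 0.0
[[255.63855894 182.45228249]
 [255.5876664  230.04630382]]
```

View pics/c5.png

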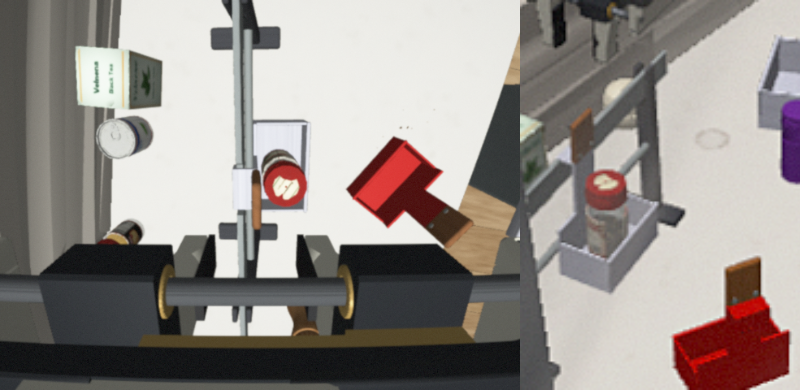

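The caddy hangs level on the strip. Its tab end is at (256,228), against (256,230) predicted for a fully seated hook. The jar is upright and the gripper is clear.

```bash
python3 -c "
from plant import job
print(job.close_job())"
```

```text
the job is handed in; nothing more can be done
None
```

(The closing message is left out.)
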